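Release and slide open the filter cover of a dust extractor

ROBOT

A 6-joint arm with a two-finger parallel gripper is mounted at the origin on the work surface. World frame = base frame: x ahead of the robot, y to its left, z up, the work surface at z = 0. Lengths are in m, angles in rad, forces in N, time in s.
With the tool pointing down it reaches from about 0.35 to 0.975 m from the base axis. Payload 4.9 kg.
Tool frame: the origin (TCP) lies where the fingers leave the gripper's body, on its centre line; the fingertips stand 73 mm ahead of it and the grasp point (between the pads) lies 54 mm ahead of it; z points along the fingers, y is the direction in which the jaws open and shut (so a half turn about z gives the same grasp; the last joint's range is limited). The gripper opens to 85 mm and grips with 20 to 120 N. Pads are 22 mm wide; open, the fingers measure 114 mm over their backs; the gripper's body (76 mm by 85 mm) begins 54 mm behind the grasp point. The pads swing forward as they close: fully open they stand 13 mm farther back than shut.
Start: joints at [-1.33, 0.053, 1.613, -0, 1.476, -0.119], TCP at [0.22, -0.585, 0.304] pointing down, gripper open.
Joint ranges: [-3.01, 3.01], [-1.01, 2.22], [0.06, 2.58], [-1.02, 4.17], [0.09, 2.62], [-3.14, 3.14]. Speed limits (rad/s): [2.57, 2.57, 3.14, 3.14, 3.14, 3.14].

INTERFACE

Orientations are given as a rotation vector (axis times angle).
In Python, from station import monitor, vision, workorder gives the robot as it stands.
- The arm moves only by the tool arm_command, never from a script. Its argument "rows" is text: rows parted by semicolons, each of 6 numbers parted by spaces: the shift along the world's x, y, z in mm, then the turn, a rotation vector about the world's x, y, z in degrees. In form: tx ty tz wx wy wz; .... A call has 1 to 12 rows; each row is the pose to reach, as a shift and turn from the pose measured when the call began; what a row does not reach only later rows make up. A row lasts 1/8 s, in which the tool goes at most 62.5 mm and 10.7 degrees, less where a joint would pass 70% of its speed; a pose out of reach is approached as far as the arm can. A call with a gripper value outside its range is refused whole. "jaw" is the opening, from 0 (shut) to 1 (fully open), set as the call begins (left out, the last holds). The fingers move at their own pace and stop on an object; "squeeze" is the grip in N (left out, the last holds). Time passes only in rows, so rows that repeat a pose let the fingers close. It gives the time, the measured TCP pose, the force and the opening at its end, in the units of the state.
- monitor.get_obs(): the state, without advancing time (a new reading comes with each control period).
- vision.get_image(name): name is "scene" or "top" or "wrist"; returns a dict with "frame" (400x640x3 uint8, red, green, blue), "vfov" (degrees; the focal length in pixels is half the picture's height over the tangent of half this angle, whatever the lens; pixels are square), "cx", "cy" (the principal point, pixels), "R" (3x3) and "t" (3): a world point X has camera coordinates R X + t; the wrist camera has in their place "T_tool_cam" (4x4, takes a point from camera to tool coordinates, whose origin is the TCP and whose axes are the flange's). Camera axes: x right, y down, z forward; pixel columns grow to the right and rows downward; lengths in m; the calibration is good to about 2 mm. A picture is of the moment at which its call begins: read the wrist's pose just before it. There is no depth.
- workorder.finish_job(): hands the job in, once; it reports no verdict.
The state is a dict: "t": time; "q": joint angles; "dq": joint speeds; "effort": joint torques, N m; "tool_pos": TCP position; "tool_rot": TCP orientation; "contact_force": force on the tool from outside, world axes, zero at the start; "wrist_torque": the same for the moment, N m; "opening": finger opening in m.
Only numpy, scipy, OpenCV 4.12 (cv2) and the standard library are available. Lean on these libraries where they do the work, as an engineer would, in place of code of your own. Each camera call takes 0.05 s, during which the arm holds its last target. There are 200 camera calls.

TASK

Open the dust filter: press the red snap tab all the way in, then push the released yellow cover along its guides, over the tab and off its seat, until the filter opening is completely uncovered. Only press and push with the fingertips: do not lift or tip the cover, and leave it lying flat between the guides. Leave the glue bottle, wood offcut and tape measure where they are.

Things in the scene. Friction and masses are not known exactly. Their poses are not given: they have to be found in the camera images.
- filter_unit: Green filter unit fixed to the bench (mm): 146 wide (x), 290 long (y); flat deck 55 high. Origin: centre of its underside; z up, y along the guides, the way the cover opens. Two aluminium guides 8 high, 114 apart, flank the deck. From -y to +y: hose stub (38 across, 45 long, low), 5 high bar at y -133 to -127, seat at y -125 to -25, tab at -23 to 22, plain deck, 8 high end stop at 137.
- opening (a point): Centre of the filter opening, at deck height, hidden under the cover at first; 80 by 80, spanning y = -115 to -35 in the unit's frame. Axes as the unit's.
- cover: Loose yellow cover (mm): plate 110 (x) by 100 (y) by 8, about 0.3 kg, on the deck with 2 mm play to each guide. Origin: centre of its underside; axes as the unit's. Starts at y = -75 of the unit, its +y edge blocked by the tab. Slides with a few newtons once the tab is in. Beyond y = 25 it is off its seat; at y = 87 it meets the end stop.
- cover_flange (a point): Where to push: middle of the outer (-y) face of the cover's upturned flange, 17 above the cover's underside; axes as the cover's. The flange runs along the trailing (-y) edge: 100 wide, 6 thick, rising to 25 above the underside.
- tab (a joint): How far (m) the red tab is pressed down into the deck: 0 = out (7 mm proud of the deck), 0.007 = flush, 0.011 = fully in (4 mm below the deck). Starts at 0 to 0.002. Takes about 5 N to move and stays where it is left (no spring return).
- tab_top (a point): Centre of the red tab's flat ridged top, 76 (unit's x) by 45 (unit's y); moves with the tab. In the middle of the unit's width. The deck is open round it, so fingertips narrower than the tab follow it below the deck.
- glue: Bystander: loose white glue bottle, 54 in diameter, 110 high, standing beside the unit; origin at the centre of its base.
- offcut: Bystander: loose brown wood block 90 by 45 by 38 high; origin at the centre of its underside.
- tape: Bystander: loose black and yellow tape measure, 60 by 40 by 36 high; origin at the centre of its underside.
There are look-alikes about, which are no part of the job. Of the things shaped like the cover, the yellow one is meant.

How it is judged:
On the way, in this order (a step that is already met when the one before it is completed fails the run):
1. the snap tab is pressed in while the cover is still on its seat (value of joint tab above 0.008 m and y of cover in the frame of filter_unit below -0.065 m), for 0.1 s.
2. the cover is pushed off its seat along the guides, the filter opening uncovered (y of cover in the frame of filter_unit above 0.02 m and z of cover in the frame of filter_unit above 0.05 m), for 0.2 s.
At the end, for the whole second after the job is handed in: The tab is in (at least 6.5 mm) and the cover lies at rest, flat (within 5 mm of deck height, tilted under 0.06 rad) between the guides (within 6 mm of the middle), its origin beyond y = +20 mm in the unit's frame, so that the filter opening is uncovered (all of step 2 and value of joint tab above 0.0065 m and x of cover in the frame of filter_unit between -0.006 and 0.006 m and z of cover in the frame of filter_unit below 0.06 m and angle between cover's own z axis and vertical below 0.06 rad and linear speed of cover below 0.02 m/s); the robot touches nothing.
It fails at once if the cover is lifted (z of cover in the frame of filter_unit above 0.065 m).
It fails at once if the cover is tipped (angle between cover's own z axis and vertical above 0.2 rad).
It fails at once if the cover is pushed off the unit (height (world z) of cover below 0.045 m).
It fails at once if a bystander is moved or knocked over (distance of any of glue, offcut, tape from where it was at the start of the episode above 0.025 m or angle between glue's own z axis and vertical above 0.3 rad).
It also fails if it takes over 40 s, if anything falls off the work surface, if the arm or the gripper's body presses on something with over 40 N, if the wrist force passes 120 N, or if a joint passes its speed limit or range.

## Working session

There is one attempt and no reset: what is moved stays moved. The work goes in short steps, Python scripts to look and compute and a tool call to move; the robot and the scene stay as the last step left them, time stands still between calls to the robot, and variables do not carry over. Pictures are saved under pics/ and viewed, about 8 in all and at most 12, crops included, and the job is handed in when it is done.

Besides the shell and the picture viewer there is one more tool, called as name(argument=value, ...) on one line, values as JSON. arm_command: Moves the arm, as the interface text tells. Its arguments: {"type":"object","properties":{"rows":{"type":"string"},"jaw":{"type":"number"},"squeeze":{"type":"number"}},"required":["rows"]}

```bash
mkdir -p pics; ls
python3 - <<'E'
from station import monitor, vision
import cv2,pickle
o=monitor.get_obs();print({k:o[k] for k in('t','tool_pos','tool_rot','contact_force','opening')})
D={}
for n in('scene','top'):
    D[n]=vision.get_image(n);print(n,{k:v for k,v in D[n].items() if k!='frame'})
    cv2.imwrite(f'pics/{n}0.png',D[n]['frame'][:,:,::-1])
pickle.dump(D,open('d0.pkl','wb'))
E
```

```text
pics
{'t': 0.0, 'tool_pos': array([ 0.21992164, -0.58450204,  0.30262412]), 'tool_rot': array([-3.08879277e+00, -5.61603492e-01,  2.02640841e-04]), 'contact_force': array([-0.27321266, -0.51710629,  0.00646403]), 'opening': 0.08567971501388853}
scene {'vfov': 43.577851356034294, 'cx': 318.47445712692434, 'cy': 205.07994253387068, 'R': array([[-0.44403466,  0.89573811,  0.02205594],
       [ 0.60667577,  0.31867347, -0.72827998],
       [-0.65937678, -0.31000075, -0.68492467]]), 't': array([ 0.25374227, -0.27795735,  1.38925291])}
top {'vfov': 51.66312088225664, 'cx': 319.770510130597, 'cy': 204.79360600445804, 'R': array([[-0.05970408, -0.9982092 , -0.003716  ],
       [-0.97334462,  0.05904191, -0.22161748],
       [ 0.22144001, -0.00961452, -0.9751266 ]]), 't': array([0.0206594 , 0.59138365, 0.76197311])}
```

View pics/top0.png

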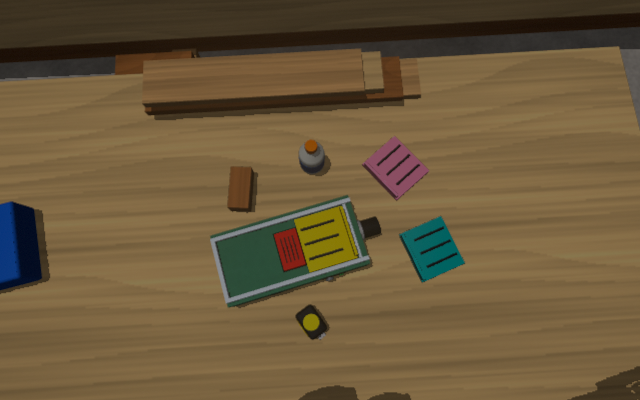

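View pics/scene0.png

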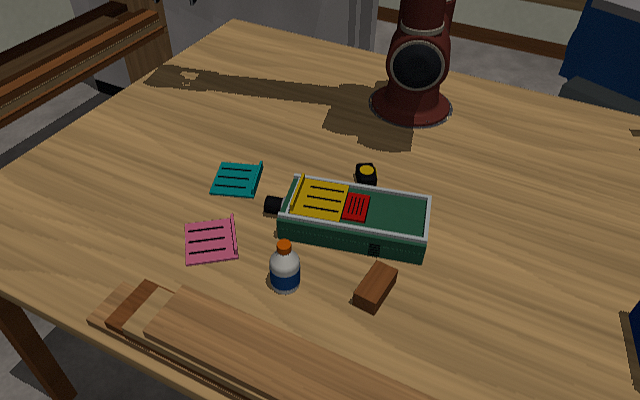

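The top view shows the unit with its hose at the right (370,228), the yellow cover at about (327,240), the red tab at (290,249) and the end stop at the left. The glue is at (312,157), the offcut at (240,188) and the tape at (311,322). Next I'll enlarge the unit.

Run:
```python
import cv2,pickle
D=pickle.load(open('d0.pkl','rb'))
f=D['top']['frame'][190:310,200:390,::-1]
cv2.imwrite('pics/crop0.png',cv2.resize(f,None,fx=4.2,fy=4.2,interpolation=cv2.INTER_CUBIC))
```

```text
(no output)
```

View pics/crop0.png

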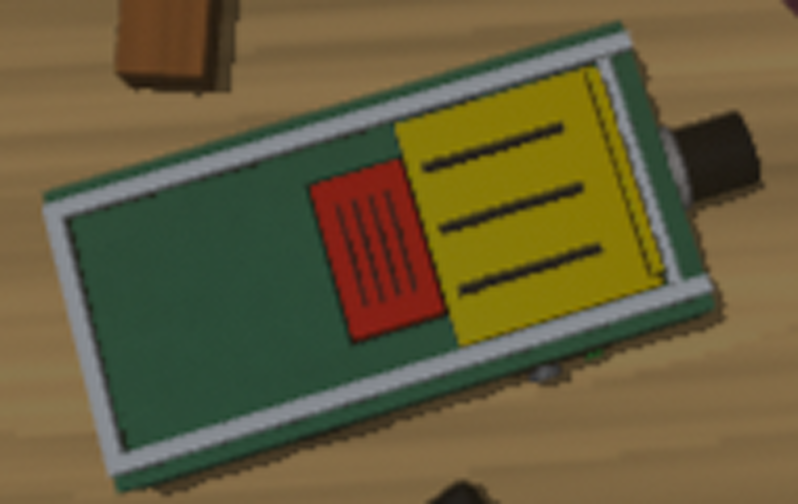

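```bash
cat > h.py <<'E'
import numpy as np,cv2
def proj(c,X):
    f=200/np.tan(np.radians(c['vfov']/2)); p=np.atleast_2d(X)@c['R'].T+c['t']
    return p[:,:2]/p[:,2:]*f+[c['cx'],c['cy']]
def U(p,L):
    x,y,a=p;L=np.atleast_2d(L);c,s=np.cos(a),np.sin(a)
    return np.c_[x+c*L[:,0]-s*L[:,1],y+s*L[:,0]+c*L[:,1],L[:,2]]
E
python3 - <<'E'
from h import *
import pickle
from scipy.optimize import least_squares
D=pickle.load(open('d0.pkl','rb'));T=D['top'];S=D['scene']
L=np.array([[38,22,61.5],[38,-23,61.5],[-38,-23,61.5],[-38,22,61.5],[55,-25,63],[-55,-25,63]])/1e3
px=np.array([[308,185],[402,157],[447,313],[353,342],[395,123],[458,346]])/4.2+[199.6,189.6]
r=least_squares(lambda p:(proj(T,U(p,L))-px).ravel(),[.5,0,.2])
p=r.x;print('top fit',p,np.degrees(p[2]),'\n',r.fun.reshape(-1,2).round(2))
K=np.array([[57,137,63],[-57,137,63],[0,-145,20]])/1e3
print('crop check',((proj(T,U(p,K))-[199.6,189.6])*4.2).round())
ce=[]
for c in(T,S):
    f=c['frame'].astype(int);m=(f[...,0]>110)&(f[...,1]<60)&(f[...,2]<60)
    n,l,st,cen=cv2.connectedComponentsWithStats(m.astype('uint8'));
    i=1+np.argmax(st[1:,4]);ce.append(cen[i]);print('red',st[i,4],cen[i],proj(c,U(p,[[0,-.0005,.0615]])))
# both-view fit of red centre at z free
q=least_squares(lambda X:np.r_[proj(T,X)[0]-ce[0],proj(S,X)[0]-ce[1]],[p[0],p[1],.06]);print('tri red',q.x,q.fun)
for n,P in dict(tab=[0,-.0005,.0615],flange=[0,-.125,.072],end=[0,.145,.06]).items(): print(n,U(p,[P]))
E
```

```text
top fit [0.50755244 0.05065118 0.23099859] 13.235244056871185 
 [[ 0.32  0.04]
 [-0.28  0.28]
 [-0.34 -0.08]
 [-0.14 -0.31]
 [-0.02 -0.08]
 [ 0.45  0.15]]
crop check [[ 63. 216.]
 [121. 454.]
 [663. 175.]]
red 657 [289.06240487 248.87214612] [[289.33927702 248.74046995]]
red 448 [355.56026786 206.66071429] [[355.92216828 205.69664402]]
tri red [0.50793358 0.05033966 0.059098  ] [ 0.2742778  -0.11757799  0.30157205  0.02087323]
tab [[0.50766691 0.05016446 0.0615    ]]
flange [[ 0.53617115 -0.0710286   0.072     ]]
end [[0.47435473 0.19179972 0.06      ]]
```

The fit is good: sub-pixel residuals, and the red tab triangulates to z≈0.059. The unit is at (0.5075, 0.0505) with yaw 13.2°. Now I'll move above the tab with the jaw shut and its axis across the unit.

arm_command(rows="26 58 0 0 0 7.5;52 116 0 0 0 15;78 174 0 0 0 22.5;104 232 0 0 0 30;130 290 0 0 0 38;156 348 -20 0 0 46;182 406 -40 0 0 54;208 464 -60 0 0 62;234 520 -80 0 0 70;260 575 -95 0 0 77;280 617 -102 0 0 81;288 635 -103 0 0 82.6", jaw=0)

```text
t: 1.6
tool_pos: [0.5077, 0.0533, 0.1981]
tool_rot: [-1.943, -2.464, 0.004]
contact_force: [-0.2, -0.3, 0.1]
opening: 0.0001
```

arm_command(rows="0 0 0 0 0 0;0 0 0 0 0 0")

```text
t: 1.85
tool_pos: [0.5073, 0.0528, 0.1977]
tool_rot: [-1.943, -2.463, 0.006]
contact_force: [0.4, 0.7, -0.4]
opening: 0.0
```

```bash
cat > look.py <<'E'
import sys,cv2,numpy as np
from station import monitor, vision
from scipy.spatial.transform import Rotation as R
o=monitor.get_obs();m=R.from_rotvec(o['tool_rot']).as_matrix()
print(o['t'],o['tool_pos'].round(4),o['contact_force'].round(1),o['opening'],'tooly yaw',np.degrees(np.arctan2(m[1,1],m[0,1])),'z',m[:,2].round(4))
a=vision.get_image('scene')['frame'][130:290,220:460,::-1];b=vision.get_image('top')['frame'][170:330,190:430,::-1]
cv2.imwrite(f'pics/{sys.argv[1]}.png',cv2.resize(np.vstack([a,b]),None,fx=1.85,fy=1.85,interpolation=cv2.INTER_CUBIC))
E
python3 look.py a1
```

```text
1.85 [0.5073 0.0528 0.1977] [ 0.4  0.7 -0.4] 3.5221831482992166e-05 tooly yaw 13.454227526904015 z [-5.6e-03 -1.0e-04 -1.0e+00]
```

View pics/a1.png

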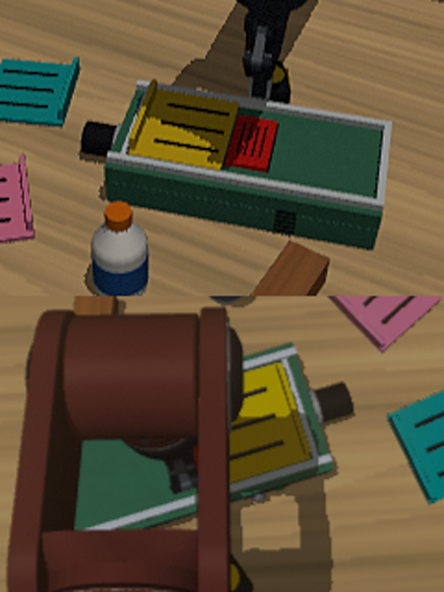

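The fingers are over the tab and the scene is undisturbed. Now I'll press down gradually.

arm_command(rows="0 -1 -25 0 0 0;0 -1 -50 0 0 0;0 -1 -60 0 0 0;0 -1 -64 0 0 0;0 -1 -67 0 0 0;0 -1 -70 0 0 0;0 -1 -70 0 0 0")

```text
t: 2.82
tool_pos: [0.5078, 0.051, 0.1288]
tool_rot: [-1.946, -2.464, 0.005]
contact_force: [-2.5, -2.3, 4.3]
opening: 0.0
```

arm_command(rows="0 0 -1 0 0 0;0 0 -2 0 0 0;0 0 -3 0 0 0;0 0 -4 0 0 0;0 0 -4 0 0 0")

```text
t: 3.45
tool_pos: [0.5078, 0.051, 0.1247]
tool_rot: [-1.946, -2.464, 0.005]
contact_force: [-1.6, -1.7, 4.2]
opening: 0.0002
```

arm_command(rows="0 0 -1 0 0 0;0 0 -2 0 0 0;0 0 -2 0 0 0")

```text
t: 3.82
tool_pos: [0.508, 0.051, 0.1236]
tool_rot: [-1.946, -2.463, 0.005]
contact_force: [-6.2, -2.0, 9.9]
opening: -0.0002
```

The force rises from 4 to 10 N at tip z≈0.0506, so the tab has bottomed (expected 0.051). Next: lift and go behind the flange.

arm_command(rows="0 0 25 0 0 0;0 0 55 0 0 0;8 -36 60 0 0 0;17 -75 60 0 0 0;27 -115 60 0 0 0;35 -151 60 0 0 0;35 -151 60 0 0 0;35 -151 40 0 0 0;35 -151 22 0 0 0;35 -151 14 0 0 0;35 -151 14 0 0 0")

```text
t: 5.2
tool_pos: [0.5422, -0.0992, 0.136]
tool_rot: [-1.943, -2.462, 0.007]
contact_force: [0.4, 0.1, 0.2]
opening: -0.0003
```

```bash
python3 look.py a2
```

```text
5.2 [ 0.5422 -0.0992  0.136 ] [0.4 0.1 0.2] -0.00025109976714133203 tooly yaw 13.444068190216324 z [-6.6e-03 -1.0e-04 -1.0e+00]
```

View pics/a2.png

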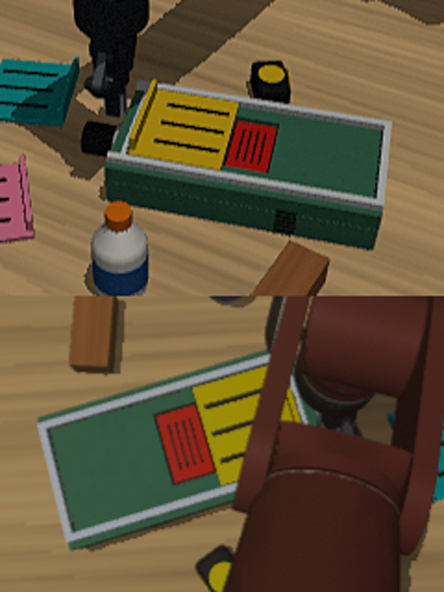

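The tab is sunk flush and the cover still sits on its seat. The fingertips are behind the flange, near crop pixel (112,112) in the scene view, and touch nothing. I'll start pushing slowly along the guides.

arm_command(rows="-1 5 2 0 0 0;-2 10 2 0 0 0;-3 15 2 0 0 0;-5 20 2 0 0 0;-6 25 2 0 0 0;-7 30 2 0 0 0;-8 35 2 0 0 0;-9 39 2 0 0 0;-9 39 2 0 0 0")

```text
t: 6.42
tool_pos: [0.5342, -0.0603, 0.1399]
tool_rot: [-1.945, -2.464, 0.004]
contact_force: [0.4, -1.0, 1.4]
opening: 0.0
```

```bash
python3 look.py a3
```

```text
6.425 [ 0.5342 -0.0603  0.1399] [ 0.4 -1.   1.4] 4.512691797274643e-05 tooly yaw 13.441031695762014 z [-3.5e-03 -5.0e-04 -1.0e+00]
```

View pics/a3.png

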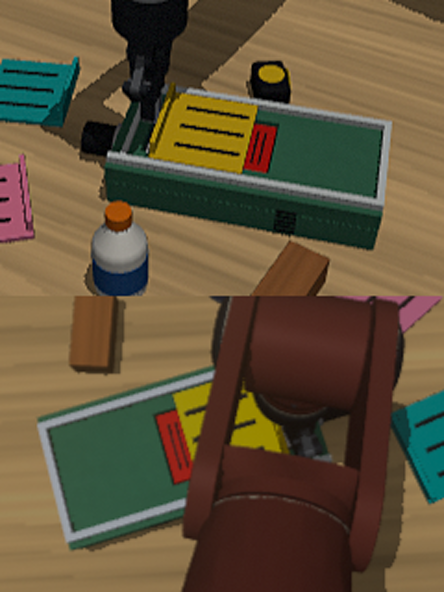

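The cover has slid about 20 mm over the tab and lies flat and straight. I'll push on about 95 mm, slowing at the end.

arm_command(rows="-2 9 0 0 0 0;-4 18 0 0 0 0;-6 27 0 0 0 0;-8 36 0 0 0 0;-11 45 0 0 0 0;-13 54 0 0 0 0;-15 63 0 0 0 0;-17 72 0 0 0 0;-19 80 0 0 0 0;-20 86 0 0 0 0;-21 90 0 0 0 0;-22 93 0 0 0 0")

```text
t: 8.02
tool_pos: [0.512, 0.0328, 0.1396]
tool_rot: [-1.945, -2.464, 0.004]
contact_force: [0.7, -3.0, 1.6]
opening: 0.0003
```

arm_command(rows="0 0 0 0 0 0;1 -5 0 0 0 0;4 -15 0 0 0 0;6 -25 0 0 0 0;6 -25 30 0 0 0;6 -25 80 0 0 0;6 -60 130 0 0 0;6 -120 150 0 0 0;6 -180 150 0 0 0;6 -240 150 0 0 0;6 -300 150 0 0 0;6 -300 150 0 0 0")

```text
t: 9.52
tool_pos: [0.5172, -0.2715, 0.2893]
tool_rot: [-1.952, -2.458, 0.005]
contact_force: [-0.6, 0.1, 0.3]
opening: 0.0001
```

```bash
python3 look.py a4
```

```text
9.525 [ 0.5172 -0.2715  0.2893] [-0.6  0.1  0.3] 0.00014358279275075665 tooly yaw 13.090035267378244 z [-4.5e-03 -3.0e-04 -1.0e+00]
```

View pics/a4.png

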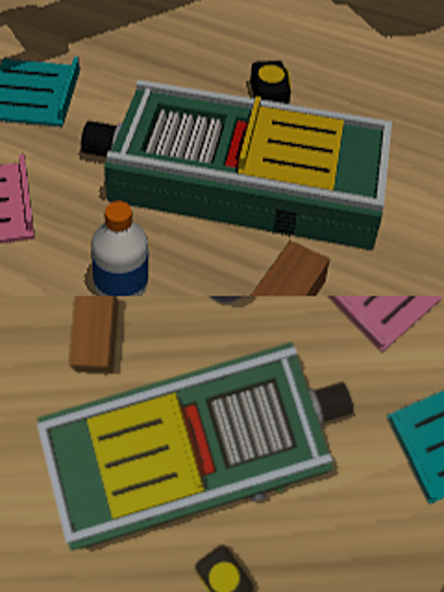

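The opening is fully uncovered and the cover lies flat between the guides, at y ≈ +43 mm. The bystanders are unmoved and the arm is clear, so I'll hand in.

```bash
python3 -c "
from station import workorder;print(workorder.finish_job())"
```

```text
the job is handed in; nothing more can be done
None
```

I pressed the red tab in, pushed the yellow cover along its guides off its seat, and handed the job in at about 9.5 s; no verdict was reported.

- **Tab:** I pressed it with the fingers shut until the force rose from about 4 N to 10 N. The fingertips were then at z ≈ 0.0506 m, against 0.051 m expected for fully in.
- **Cover:** I pushed it by the flange with about 3 N at the end of the push. From the fingertip position, the cover's centre is at about y = +43 mm in the unit's frame (it needs +20 mm). I did not measure this separately in the last image, but about 16 mm of the tab shows behind the cover, which agrees.
- **Final images:** The opening is fully uncovered and the cover lies flat and straight between the guides. The glue bottle, offcut and tape measure look unmoved by eye, and the arm is clear with about 0 N contact force.

None of the checks failed or disagreed. I viewed 7 pictures.

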